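# Latch the stylist's clipper case

### The arm

A 6-joint arm with a two-finger parallel gripper is mounted at the origin on the work surface. World frame = base frame: x ahead of the robot, y to its left, z up, the work surface at z = 0. Lengths are in mm, angles in rad, forces in N, time in s.
With the tool pointing down it reaches from about 300 to 775 mm from the base axis. Payload 14.6 kg.
Tool frame: the origin (TCP) lies at the very end of the fingers, on their centre line; the grasp point (between the pads) lies 19 mm behind it; x points along the fingers, y is the direction in which the jaws open and shut, and the axes are right-handed (so a half turn about x gives the same grasp; the last joint's range is limited). The gripper opens to 94 mm and grips with 3 to 60 N. Pads are 16 mm wide; open, the fingers measure 119 mm over their backs; the gripper's body (75 mm by 177 mm) begins 78 mm behind the grasp point.
Start: joints at [1.229, 0.3, 1.521, -0, 1.321, -0.067], TCP at [149.243, 529.354, 205.446] pointing down, gripper open.
Joint ranges: [-3.03, 3.03], [-0.79, 2.21], [0.23, 2.52], [-1.04, 4.18], [0, 3.07], [-2.55, 2.55]. Speed limits (rad/s): [2.22, 2.22, 2.57, 3.14, 3.14, 3.14].

### API

Orientations are given as a unit quaternion [x, y, z, w].
In Python, from bench import * gives the robot as it stands.
- The arm moves only by the shell command python3 -m crank 'ROWS' [FORCE]. ROWS is JSON, a list of rows, each an object with "offset": the shift along the tool's x, y, z in units of 40 mm (1.0 is 40 mm), a list of three; "angular": the turn, a rotation vector about the tool's x, y, z in units of 5 degrees (1.0 is 5 degrees), a list of three; "hand": the finger opening in mm, from 0 to 94. A call has 1 to 20 rows; each row is the pose to reach, as a shift and turn from the pose measured when the call began, along the tool's axes at that moment; what a row does not reach only later rows make up. A row lasts 1/10 s, in which the tool goes at most 50 mm and 8.59 degrees, less where a joint would pass 70% of its speed; a pose out of reach is approached as far as the arm can. A call with a gripper value outside its range is refused whole. The fingers move at their own pace and stop on an object; FORCE is the grip in N (left out, the last holds). Time passes only in rows, so rows that repeat a pose let the fingers close. It gives the time, the measured TCP pose, the force and the opening at its end, in the units of the state.
- state(): the state, without advancing time (a new reading comes with each control period).
- read_camera(name): name is "scene" or "side" or "wrist"; returns a dict with "pixels" (480x640x3 uint8, red, green, blue), "fx", "fy", "cx", "cy" (pixels), "R" (3x3) and "t" (3): a world point X has camera coordinates R X + t. Camera axes: x right, y down, z forward; pixel columns grow to the right and rows downward; lengths in mm; the calibration is good to about 2 mm. A picture is of the moment at which its call begins. There is no depth.
- close_job(): hands the job in, once; it reports no verdict.
The state is a dict: "t": time; "joints": joint angles; "qd": joint speeds; "joint_torque": joint torques, N m; "tool_pos": TCP position; "tool_rot": TCP orientation; "force": force on the tool from outside, world axes, zero at the start; "torque": the same for the moment, N m; "gripper_width": opening from 0.0 (shut) to 1.0 (fully open).
Only numpy, scipy, OpenCV 4.12 (cv2) and the standard library are available. Lean on these libraries where they do the work, as an engineer would, in place of code of your own. Each camera call takes 0.05 s, during which the arm holds its last target. There are 200 camera calls.

### The job

The clipper case on the salon counter is standing ajar with its draw latch undone. Hook the latch's wire loop into the loosely sliding keeper on the lid (lower its bar into the groove behind the nose, feeling for it), draw it back snug under the nose, then press the lever all the way down over centre so that the lid is pulled shut and stays latched. Do not force anything: no more than about 25 N on the lever or the case, and only a light touch of the loop on the keeper (15 N at most) until the lever is pressed, and leave the things around it where they are.

Things in the scene. Friction and masses are not known exactly. Their poses are not given: they have to be found in the camera images.
- case: Black case standing upright, fixed to the counter: 145 mm thick (x), 260 wide (y), top face 165 mm above the counter. Origin on the counter below the seam, mid-width. x runs across the seam from back shell (x -90 to 0) to lid shell (0 to 55), y along the seam, z up. The steel draw latch is on the top at y=0: lever on the back shell, keeper on the lid. The top beside it is flat and clear.
- pivot (a point): Centre of the lever's hinge, on the latch base: case x -28 mm, y 0, 24 mm above the top face. The hinge line is parallel to case y. Axes as the case. The base under the lever is 18 mm high, 20 mm wide.
- lever_tip (a point): Point on the lever's outer face (its upper face when down), 5 mm from the free end, 47 mm from the hinge. The lever is a flat steel bar 20 mm wide, 6 mm thick, 52 mm long from its hinge.
- lever (a joint): Lever angle, rad: 0 = fully down, pointing to case -x, on a rigid stop; 1.57 = upright; 2.2 = open stop, leaning to the keeper. Stays where left (0.6 N at the tip moves it). With the loop hooked, pressing takes up to about 12 N at the tip, first towards -x, then down; dead centre is at 0.15, and it must go on to the stop.
- loop_pin (a point): Pin that joins loop to lever: on the lever 16 mm from its hinge, 0.15 rad below the lever's line. So pulling the loop towards the keeper swings the lever open (about 3 N at the bar) and pushing it back swings the lever back. With the lever at its open stop the bar reaches about 16.5 mm beyond point keeper (+x).
- loop_bar (a point): Centre of the loop's end bar, 64 mm from the pin. The loop is a wire frame; the bar is 5 mm thick, parallel to case y, and ends in two 10 mm balls outside the side wires, 46 mm over the balls: pinch it over the balls along y from above; it turns freely between fingers. At the start it stands in the air clear of the keeper.
- loop (a joint): Loop angle against the lever, rad: loop's elevation above case +x = this value minus the lever angle. A stiff pin: the loop stands where left and goes with the lever when that turns, so a loop left slack behind the keeper lifts out again as the lever is pressed: draw it back against the nose first.
- keeper (a point): Point on the lid, 24 mm above its top: where the bar's axis ends up once latched, and its seat in the keeper when the keeper is at the -x end of its play. Axes as the case. The keeper is a steel block, 20 mm wide (y), that slides on the lid with 0 to 10 mm play towards +x: at the start it is anywhere in it (not measured: look or feel), held by 16 N of friction. Latching pulls it to the -x end.
- lid_top (a point): Point on the lid's top face under the keeper point. Keeper section, heights from the seat: a nose leaning 0.42 rad over the seat from its -x side, lip 9 to 11 mm up; the bar rests at 0; to +x a flat shoulder 5 mm up, from 8.1 to 25 mm beyond the seat. The 5 mm bar drops in only with its axis about 4 to 5.5 mm beyond the seat (add the play); on the shoulder its axis is 7.5 mm up.
- lid (a joint): Opening angle of the lid, rad, about its lower seam edge: 0.035 = ajar, held so by the gasket's spring (5 mm gap at the top); 0 = shells touching. Latched it rests at about 0 to 0.01, with about 30 N on the loop.
- spray: Bystander: clear spray bottle, 64 mm across, 173 mm tall, origin under its centre.
- combs: Bystander: glass jar with combs, 76 mm across, 200 mm tall, origin under its centre.
- clipper: Bystander: hair clipper lying flat, 180 x 48 x 40 mm, origin on the counter under its middle.

How it is judged (in metres and radians):
On the way, in this order (a step that is already met when the one before it is completed fails the run):
1. the loop's bar is down in the keeper's groove while the lever is still up (x of loop_bar in the frame of keeper between -0.004 and 0.0185 m and z of loop_bar in the frame of keeper between -0.004 and 0.0055 m and value of joint lever above 0.6 rad), for 0.2 s.
2. the lever is down and the lid drawn shut (value of joint lever below 0.06 rad and value of joint lid below 0.014 rad), for 0.2 s.
At the end, for the whole second after the job is handed in: The loop's bar sits in the keeper under the nose (4 mm behind to 6 mm in front of its latched place and less than 9 mm above it), the lever is within 0.06 rad of fully down and at rest, and the lid is shut to within 0.014 rad (all of step 2 and x of loop_bar in the frame of keeper between -0.004 and 0.006 m and z of loop_bar in the frame of keeper between -0.004 and 0.009 m and velocity of joint lever between -0.05 and 0.05 rad/s); the robot touches nothing.
It fails at once if the lever is pressed with more than 28 N (contact force between any of the fingers, the arm and lever_c0 above 28 N).
It fails at once if the case, its lid or the keeper is pressed with more than 28 N (contact force between any of the fingers, the arm and case_c0 above 28 N or contact force between any of the fingers, the arm and lid_c0 above 28 N or contact force between any of the fingers, the arm and catch_c0 above 28 N or contact force between any of the fingers, the arm and catch_c1 above 28 N or contact force between any of the fingers, the arm and catch_c3 above 28 N).
It fails at once if the loop's bar is forced against the keeper with more than 16 N while the robot has hold of the loop ((contact force between the fingers and loop_c0 above 0.5 N or contact force between the fingers and loop_c1 above 0.5 N or contact force between the fingers and loop_c2 above 0.5 N or contact force between the fingers and loop_c3 above 0.5 N or contact force between the fingers and loop_c4 above 0.5 N) and (contact force between loop_c0 and catch_c0 above 16 N or contact force between loop_c0 and catch_c1 above 16 N or contact force between loop_c0 and catch_c2 above 16 N or contact force between loop_c0 and catch_c3 above 16 N)).
It fails at once if the spray bottle, comb jar or clipper is pushed more than 25 mm (distance of any of spray, combs, clipper from where it was at the start of the episode above 0.025 m).
It also fails if it takes over 72 s, if anything falls off the work surface, if the arm or the gripper's body presses on something with over 40 N, if the wrist force passes 120 N, or if a joint passes its speed limit or range.

## Working session

There is one attempt and no reset: what is moved stays moved. The work goes in short steps, Python scripts to look and compute and a shell command to move; the robot and the scene stay as the last step left them, time stands still between calls to the robot, and variables do not carry over. Pictures are saved under pics/ and viewed, about 8 in all and at most 12, crops included, and the job is handed in when it is done.

```bash
mkdir -p pics; ls; python3 - <<'E'
from bench import *
import cv2
s=state();print({k:s[k] for k in('t','tool_pos','tool_rot','force','gripper_width')})
for n in('scene','side','wrist'):
    c=read_camera(n);cv2.imwrite(f'pics/{n}0.png',c['pixels'][:,:,::-1])
    print(n,c['fx'],c['cx'],c['cy'],c['R'],c['t'])
E
```

```text
pics
{'t': 0.0, 'tool_pos': array([149.14902495, 529.12952901, 204.89694766]), 'tool_rot': array([ 0.09645329,  0.70053273, -0.09723495,  0.70035421]), 'force': array([-0.39783692, -0.84879207, -0.62049774]), 'gripper_width': 0.9984630734657048}
scene 463.01820034963896 318.06669035044706 240.39101209637218 [[ 0.22416147  0.9745175  -0.00820221]
 [ 0.77515193 -0.18339129 -0.60457185]
 [-0.59067006  0.12916376 -0.79650838]] [-132.53504993 -329.95826467 1298.11078743]
side 609.2522288293602 317.0543915603126 238.11017905960514 [[ 0.99461888 -0.10144589  0.02102421]
 [-0.03675331 -0.53523975 -0.84390023]
 [ 0.0968632   0.83858639 -0.53608804]] [-547.59536819  137.05344201 1239.70217564]
wrist 365.4147391787309 319.9221338602973 239.39534362888602 [[ 2.72122363e-01  9.62262647e-01  1.36280395e-04]
 [ 9.32592401e-01 -2.63766679e-01  2.46370762e-01]
 [ 2.37109327e-01 -6.69158996e-02 -9.69175644e-01]] [-549.96634173  -25.59352732  388.78298951]
```

View pics/scene0.png

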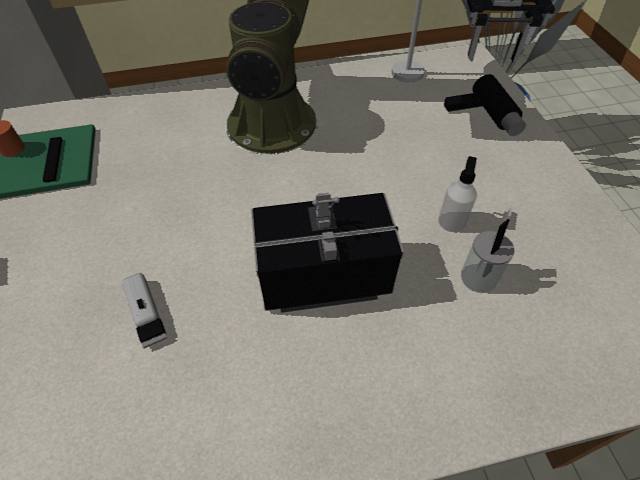

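View pics/side0.png

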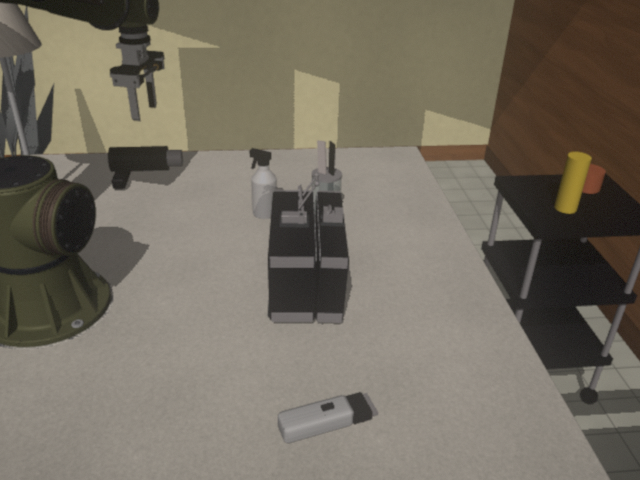

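The scene view shows the case's top corners at about (252,207), (388,195), (400,248) and (258,272), with the latch at (325,215) and the keeper at (330,245). The side view shows the latch at (305,200). The lid faces away from the robot. Next I'll zoom in on both views in one picture.

```bash
python3 - <<'E'
import cv2,numpy as np
a=cv2.imread('pics/scene0.png')[180:280,245:410];b=cv2.imread('pics/side0.png')[170:270,255:365]
def up(i,w,h): return cv2.resize(i,(w,h),interpolation=cv2.INTER_CUBIC)
A=up(a,165*3,300);B=up(b,110*3,300)
a2=cv2.imread('pics/scene0.png')[185:265,300:350];b2=cv2.imread('pics/side0.png')[175:230,275:355]
cv2.imwrite('pics/z0.png',np.clip(1.6*np.vstack([np.hstack([up(a,462,280),up(b,308,280)]),np.hstack([up(a2,200,320),up(b2,465,320),np.zeros((320,105,3),np.uint8)])]).astype(float),0,255).astype(np.uint8))
E
```

```text
(no output)
```

View pics/z0.png

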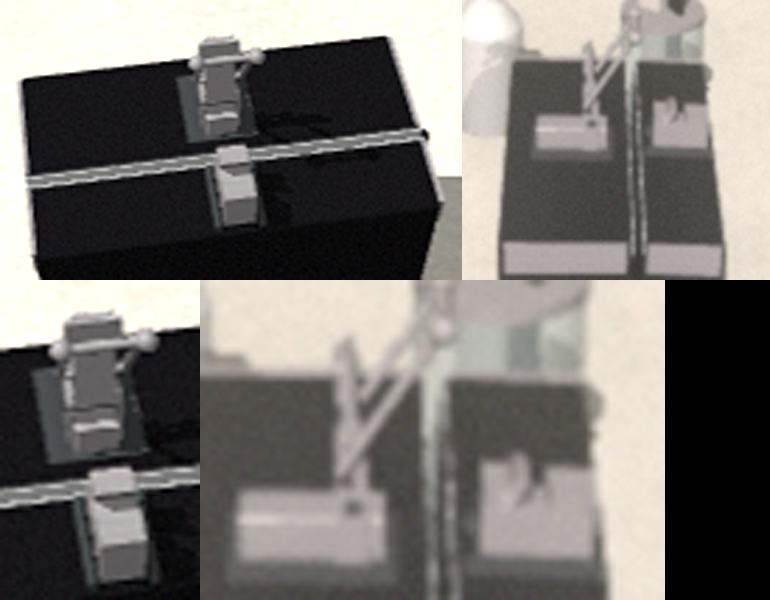

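The lever is about upright and the loop is raised about 60° toward the lid. The keeper is visible with its V-slot. I'll fit the case pose, loop pose and keeper play from these pixels.

```bash
cat > h.py <<'E'
import numpy as np
from scipy.optimize import least_squares
from bench import *
def proj(c,X):
    Y=np.atleast_2d(X)@np.array(c['R']).T+np.array(c['t'])
    return Y[:,:2]/Y[:,2:]*[c['fx'],c['fy']]+[c['cx'],c['cy']]
def c2w(p,X):
    c,s=np.cos(p[2]),np.sin(p[2]);X=np.atleast_2d(X)
    return np.c_[p[0]+c*X[:,0]-s*X[:,1],p[1]+s*X[:,0]+c*X[:,1],X[:,2]]
def w2c(p,X):
    c,s=np.cos(p[2]),np.sin(p[2]);X=np.atleast_2d(X)-[p[0],p[1],0]
    return np.c_[c*X[:,0]+s*X[:,1],-s*X[:,0]+c*X[:,1],X[:,2]]
def barpos(lev,loop,piv=(-28,0,189)):
    # lever dir: angle 0 -> -x, 90deg up ; pin 0.15 below lever line
    a=lev-0.15; e=loop-lev
    return np.array([piv[0]-16*np.cos(a)+64*np.cos(e),0,piv[2]+16*np.sin(a)+64*np.sin(e)])
E
python3 - <<'E'
from h import *
sc,sd=read_camera('scene'),read_camera('side')
P=[[-90,-130,165],[-90,130,165],[60.8,130,163],[60.8,-130,163]]
u=[[252.9,208.6],[383.2,193.6],[402.5,253.2],[257.5,271]]
Q=[[-90,-130,165],[60.8,-130,163],[-90,130,165],[60.8,130,163],[0,-130,165]]
v=[[269.3,256.4],[347.9,256.4],[272.9,191.4],[342.9,193.2],[315,256.8]]
f=lambda p:np.r_[(proj(sc,c2w(p,P))-u).ravel(),(proj(sd,c2w(p,Q))-v).ravel()]
r=least_squares(f,[450,50,0.1],loss='soft_l1');p=r.x
print('case',p,'\nres',f(p).round(1))
np.save('case.npy',p)
# triangulate each ball / check
b=[[314.5,202.25],[336.75,200]]
g=lambda q:np.r_[(proj(sc,c2w(p,[barpos(*q)+[0,-20,0],barpos(*q)+[0,20,0]]))-b).ravel(),(proj(sd,c2w(p,[barpos(*q)+[0,-20,0]]))-[[316.8,183.6]]).ravel()]
r=least_squares(g,[1.6,2.6]);print('lever,loop',r.x,'res',g(r.x).round(1),'bar case',barpos(*r.x),'world',c2w(p,[barpos(*r.x)]))
h=lambda q:np.r_[(proj(sc,c2w(p,[[q[0],q[1]-20,q[2]],[q[0],q[1]+20,q[2]]]))-b).ravel(),(proj(sd,c2w(p,[[q[0],q[1]-20,q[2]]]))-[[316.8,183.6]]).ravel()]
r=least_squares(h,[10,0,240]);print('bar free',r.x,h(r.x).round(1))
for nm,X in dict(pivot=[-28,0,189],levtip90=[-28,0,241]).items(): print(nm,c2w(p,[X]),proj(sc,c2w(p,[X])),proj(sd,c2w(p,[X])))
E
```

```text
case [ 5.46463763e+02  2.55389952e+01 -8.50832880e-02] 
res [-1.3 -2.8  0.7 -2.4  0.4  0.2 -1.   0.3 -2.  -0.2  1.7  1.3  0.6 -2.
 -0.6 -2.2  1.5 -0.2]
lever,loop [1.32040421 2.31040432] res [-0.6  0.   0.8 -0.4  0.2  0.4] bar case [  0.87967324   0.         257.24019826] world [[547.3402541   25.46423998 257.24019826]]
bar free [ 9.17398004e-01 -1.12590093e-01  2.57299764e+02] [-0.7  0.   0.8 -0.4  0.3  0.4]
pivot [[518.5650502   27.91845396 189.        ]] [[323.19848447 214.42768872]] [[301.63265782 209.73638813]]
levtip90 [[518.5650502   27.91845396 241.        ]] [[323.21723684 194.97226655]] [[301.8320969  186.49039891]]
```

```bash
cat >> h.py <<'E'
from scipy.spatial.transform import Rotation as Rn
case=np.load('case.npy')
def plan(caseTCP,p=case,tilt=0):
    """case-frame TCP -> offset/angular rows; tool x down (tilted by tilt about case y), tool y along +-case y"""
    s=state();R0=Rn.from_quat(s['tool_rot'])
    w=c2w(p,[caseTCP])[0]
    yv=c2w([0,0,p[2]],[[0,1,0]])[0]
    if R0.as_matrix()[:,1]@yv<0: yv=-yv
    xv=c2w([0,0,p[2]],[[-np.sin(tilt),0,-np.cos(tilt)]])[0]
    R1=Rn.from_matrix(np.c_[xv,yv,np.cross(xv,yv)])
    d=R0.inv().apply(w-s['tool_pos'])/40;a=np.degrees((R0.inv()*R1).as_rotvec())/5
    print('offset',d.round(3),'angular',a.round(3),'| now case TCP',w2c(p,[s['tool_pos']])[0].round(1),'t',round(s['t'],2))
def st():
    s=state();f=s['force'];fc=w2c([0,0,case[2]],[f])[0]
    print('t',round(s['t'],2),'TCP case',w2c(case,[s['tool_pos']])[0].round(1),'F case',fc.round(1),'open',round(94*s['gripper_width'],1))
E
python3 - <<'E'
from h import *
plan([5,0,330])
s=state();c=read_camera('wrist');R=Rn.from_quat(s['tool_rot']).as_matrix()
C=-np.array(c['R']).T@np.array(c['t']);print('cam in tool',R.T@(C-s['tool_pos']),'cam axis in tool',R.T@np.array(c['R'])[2]);print(R)
E
```

```text
offset [-3.115 -9.404 13.098] angular [-2.174e+00 -1.000e-03  6.000e-03] | now case TCP [-438.6  468.1  205.2] t 0.25
cam in tool [-1.78214209e+02  2.49589657e-02 -7.05272089e+01] cam axis in tool [9.69162426e-01 9.00721031e-04 2.46421144e-01]
[[-1.54110106e-04  2.71318149e-01  9.62489708e-01]
 [-4.75356219e-04  9.62489591e-01 -2.71318192e-01]
 [-9.99999875e-01 -4.99338344e-04 -1.93566037e-05]]
```

```bash
python3 -m crank '[{"offset":[-1.2,0,0],"angular":[0,0,0],"hand":94},{"offset":[-2.4,0,0],"angular":[0,0,0],"hand":94},{"offset":[-2.7,-9.4,13.1],"angular":[-2.17,0,0],"hand":94},{"offset":[-2.7,-9.4,13.1],"angular":[-2.17,0,0],"hand":94},{"offset":[-2.7,-9.4,13.1],"angular":[-2.17,0,0],"hand":94},{"offset":[-2.7,-9.4,13.1],"angular":[-2.17,0,0],"hand":94},{"offset":[-2.7,-9.4,13.1],"angular":[-2.17,0,0],"hand":94},{"offset":[-2.7,-9.4,13.1],"angular":[-2.17,0,0],"hand":94},{"offset":[-2.7,-9.4,13.1],"angular":[-2.17,0,0],"hand":94},{"offset":[-2.7,-9.4,13.1],"angular":[-2.17,0,0],"hand":94},{"offset":[-2.7,-9.4,13.1],"angular":[-2.17,0,0],"hand":94},{"offset":[-2.7,-9.4,13.1],"angular":[-2.17,0,0],"hand":94},{"offset":[-2.7,-9.4,13.1],"angular":[-2.17,0,0],"hand":94},{"offset":[-2.7,-9.4,13.1],"angular":[-2.17,0,0],"hand":94},{"offset":[-2.7,-9.4,13.1],"angular":[-2.17,0,0],"hand":94},{"offset":[-2.7,-9.4,13.1],"angular":[-2.17,0,0],"hand":94},{"offset":[-2.7,-9.4,13.1],"angular":[-2.17,0,0],"hand":94},{"offset":[-2.7,-9.4,13.1],"angular":[-2.17,0,0],"hand":94},{"offset":[-2.7,-9.4,13.1],"angular":[-2.17,0,0],"hand":94}]'
python3 - <<'E'
from h import *
import cv2
st();plan([1,0,300])
c=read_camera('wrist');im=c['pixels'][:,:,::-1].copy()
cv2.imwrite('pics/w1.png',im)
for X in [[-90,-130,165],[-90,130,165],[60.8,-130,163],[60.8,130,163],[0,-130,165],[0,130,165],[-28,0,189],[.9,0,257.2],[25.3,0,188]]: print(X,proj(c,c2w(case,[X]))[0].round(1))
E
```

```text
t: 2.2
tool_pos: [551.1, 26.3, 313.8]
tool_rot: [0.03, 0.706, -0.03, 0.707]
force: [-0.1, 1.2, -0.1]
gripper_width: 0.998
t 2.2 TCP case [  4.5   1.1 313.8] F case [-0.2  1.2 -0.1] open 93.8
offset [ 0.345 -0.028 -0.089] angular [0.012 0.006 0.003] | now case TCP [  4.5   1.1 313.8] t 2.2
[-90, -130, 165] [165.6 117.2]
[-90, 130, 165] [471.1 117.3]
[60.8, -130, 163] [182.8 282.9]
[60.8, 130, 163] [454.2 282.9]
[0, -130, 165] [175.9 221. ]
[0, 130, 165] [461. 221.]
[-28, 0, 189] [318.4 193.6]
[0.9, 0, 257.2] [318.1 249.7]
[25.3, 0, 188] [318.5 254.9]
```

View pics/w1.png

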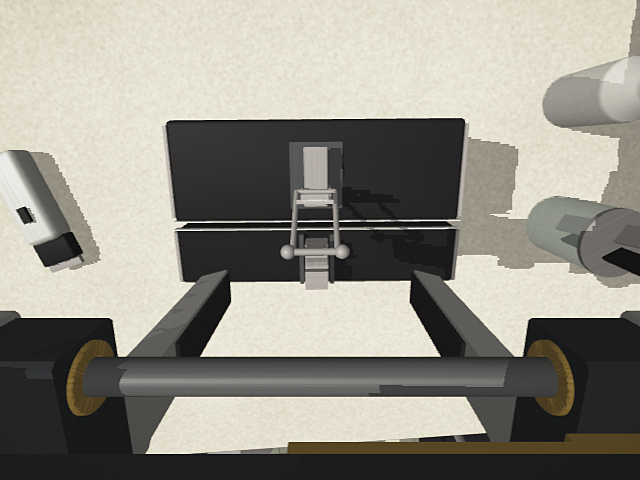

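```bash
python3 - <<'E'
from h import *
import cv2
sc,sd,w=read_camera('scene'),read_camera('side'),read_camera('wrist')
P=[[-90,-130,165],[-90,130,165],[60.8,130,163],[60.8,-130,163]]
u=[[252.9,208.6],[383.2,193.6],[402.5,253.2],[257.5,271]]
Q=[[-90,-130,165],[60.8,-130,163],[-90,130,165],[60.8,130,163],[0,-130,165]]
v=[[269.3,256.4],[347.9,256.4],[272.9,191.4],[342.9,193.2],[315,256.8]]
W=[[-90,-130,165],[-90,130,165],[60.8,-130,163],[60.8,130,163],[0,-130,165],[0,130,165]]
k=[[166,122],[465,119],[182,281],[455,279],[175.5,220.5],[461,220.5]]
fw=lambda p:(proj(w,c2w(p,W))-k).ravel()
f=lambda p:np.r_[.6*(proj(sc,c2w(p,P))-u).ravel(),.6*(proj(sd,c2w(p,Q))-v).ravel(),fw(p)]
p=least_squares(f,case,loss='soft_l1').x;pw=least_squares(fw,case,loss='soft_l1').x
print('all',p,'wrist only',pw,fw(p).round(1))
np.save('case.npy',p)
H=lambda x,y,z:[[x,y-18,z],[x,y+18,z]]
g=lambda q:np.r_[(proj(sc,c2w(p,H(*q)))-[[314.5,202.25],[336.75,200]]).ravel(),(proj(sd,c2w(p,H(*q))[:1])-[[316.8,183.6]]).ravel(),(proj(w,c2w(p,H(*q)))-[[287,252.3],[342.3,252.3]]).ravel()]
r=least_squares(g,[1,0,255],loss='soft_l1');print('bar',r.x,g(r.x).round(1))
z=least_squares(lambda q:barpos(*q)[[0,2]]-r.x[[0,2]],[1.35,2.3]).x;print('lever,loop',z)
a=cv2.resize(w['pixels'][130:300,265:365,::-1],(400,680)[:2],interpolation=cv2.INTER_CUBIC)[:600]
b=sd['pixels'][165:235,275:355,::-1];b=cv2.resize(b,(400,350),interpolation=cv2.INTER_CUBIC)
im=np.zeros((600,800,3),np.uint8);im[:,:400]=cv2.resize(w['pixels'][180:300,275:355,::-1],(400,600),interpolation=cv2.INTER_CUBIC);im[:350,400:]=np.clip(1.5*b.astype(float),0,255)
cv2.imwrite('pics/z1.png',im)
for pl in (0,5,10): 
  X=[[25.3+pl+8.1,0,193],[25.3+pl+25,0,192.5],[25.3+pl+1.5,0,198]]
  A=proj(w,c2w(p,X));print(pl,'wristcrop',((A-[275,180])*5).round(0).tolist(),'sidecrop',((proj(sd,c2w(p,np.array(X)-[0,10,0]))-[275,165])*5+[400,0]).round(0).tolist())
E
```

```text
all [ 5.46449048e+02  2.50003674e+01 -8.38959368e-02] wrist only [ 5.46412746e+02  2.49407416e+01 -8.35087271e-02] [-0.8 -4.8  5.8 -2.2  0.7  1.9 -0.9  3.5  0.1  0.5 -0.2  0.1]
bar [  2.30125654  -1.82230528 258.86337605] [-0.7  0.  -1.6 -0.1  1.  -0.3  0.9 -0.  -0.2 -0.1]
lever,loop [1.4931096 2.5054371]
0 wristcrop [[216.0, 427.0], [216.0, 518.0], [216.0, 399.0]] sidecrop [[689.0, 230.0], [731.0, 231.0], [672.0, 218.0]]
5 wristcrop [[216.0, 455.0], [216.0, 545.0], [216.0, 427.0]] sidecrop [[701.0, 230.0], [744.0, 231.0], [685.0, 219.0]]
10 wristcrop [[216.0, 482.0], [217.0, 572.0], [216.0, 455.0]] sidecrop [[714.0, 230.0], [757.0, 231.0], [698.0, 219.0]]
```

View pics/z1.png

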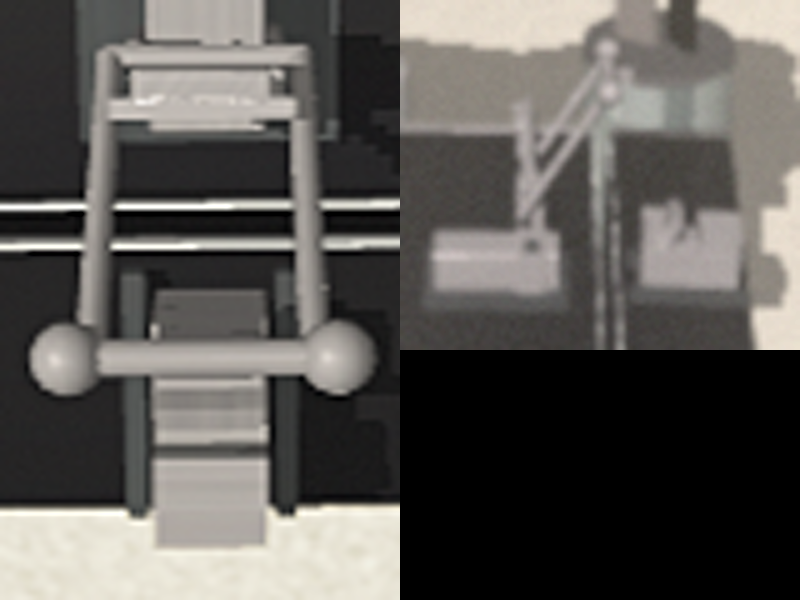

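The zoomed view puts the keeper's shoulder edge at crop row 458 and its end at row 547. That gives a play of about 5 mm, so the seat is at case x ≈ 30.8 and the drop-in gap is near x ≈ 35.5. The balls are at (65,358) and (338,358) in the crop. Now for the grasp.

```bash
python3 -c "
from h import *
plan([2.3,-1.8,247])"
```

```text
offset [ 1.667 -0.074 -0.063] angular [-0.008  0.005  0.004] | now case TCP [  4.8   1.2 313.7] t 2.4
```

```bash
python3 -m crank '[{"offset":[0.6,-0.075,-0.063],"angular":[0,0,0],"hand":70},{"offset":[1.2,-0.075,-0.063],"angular":[0,0,0],"hand":70},{"offset":[1.67,-0.075,-0.063],"angular":[0,0,0],"hand":70},{"offset":[1.67,-0.075,-0.063],"angular":[0,0,0],"hand":70},{"offset":[1.67,-0.075,-0.063],"angular":[0,0,0],"hand":56}]' 8
python3 -c "
from h import *
st()"
python3 -m crank '[{"offset":[0,0,0],"angular":[0,0,0],"hand":40},{"offset":[0,0,0],"angular":[0,0,0],"hand":40},{"offset":[0,0,0],"angular":[0,0,0],"hand":40},{"offset":[0,0,0],"angular":[0,0,0],"hand":40},{"offset":[0,0,0],"angular":[0,0,0],"hand":40}]' 8
python3 - <<'E'
from h import *
import cv2
st()
c=read_camera('wrist');s=read_camera('side')
im=np.zeros((480,800,3),np.uint8);im[:,:400]=cv2.resize(c['pixels'][140:380,220:420,::-1],(400,480));im[:350,400:]=np.clip(1.5*cv2.resize(s['pixels'][165:235,275:355,::-1],(400,350),interpolation=cv2.INTER_CUBIC).astype(float),0,255)
cv2.imwrite('pics/g1.png',im)
E
```

```text
t: 2.9
tool_pos: [548.7, 23.2, 247.7]
tool_rot: [0.03, 0.706, -0.03, 0.707]
force: [-0.7, -0.2, 0.5]
gripper_width: 0.694
t 2.9 TCP case [  2.4  -1.6 247.7] F case [-0.7 -0.3  0.5] open 65.3
t: 3.4
tool_pos: [549.0, 23.1, 248.2]
tool_rot: [0.03, 0.706, -0.03, 0.707]
force: [1.0, -1.5, 4.4]
gripper_width: 0.476
t 3.4 TCP case [  2.7  -1.7 248.2] F case [ 1.1 -1.4  4.4] open 44.7
```

View pics/g1.png

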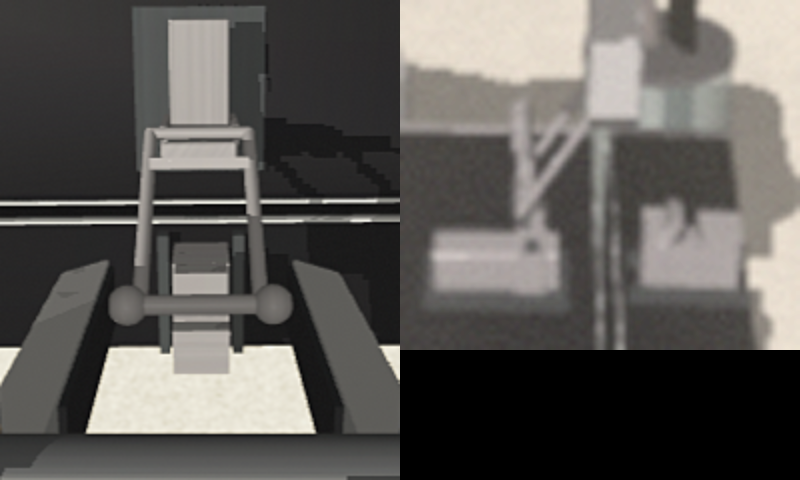

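The bar is held: opening 44.7 mm, both balls between the fingers. Next I carry it over the keeper.

```bash
python3 -m crank '[{"offset":[0.06,0,0.14],"angular":[0,0,0],"hand":40},{"offset":[0.14,0,0.29],"angular":[0,0,0],"hand":40},{"offset":[0.225,0,0.44],"angular":[0,0,0],"hand":40},{"offset":[0.43,0,0.59],"angular":[0,0,0],"hand":40},{"offset":[0.63,0,0.71],"angular":[0,0,0],"hand":40},{"offset":[0.85,0,0.84],"angular":[0,0,0],"hand":40},{"offset":[1.1,0,0.89],"angular":[0,0,0],"hand":40},{"offset":[1.3,0,0.94],"angular":[0,0,0],"hand":40},{"offset":[1.3,0,0.94],"angular":[0,0,0],"hand":40}]'
python3 - <<'E'
from h import *
import cv2
st()
c=read_camera('wrist');s=read_camera('side')
im=np.zeros((480,800,3),np.uint8);im[:,:400]=cv2.resize(c['pixels'][140:380,220:420,::-1],(400,480));im[:350,400:]=np.clip(1.5*cv2.resize(s['pixels'][165:235,275:355,::-1],(400,350),interpolation=cv2.INTER_CUBIC).astype(float),0,255)
cv2.imwrite('pics/g2.png',im)
for x in (38,40,42):print(x,(proj(c,c2w(case,[[x,-20,206],[x,16,206]]))-[220,140])*2)
E
```

```text
t: 4.4
tool_pos: [586.3, 19.9, 194.6]
tool_rot: [0.03, 0.706, -0.03, 0.707]
force: [0.7, 0.9, 0.7]
gripper_width: 0.475
t 4.4 TCP case [ 40.1  -1.7 194.6] F case [0.6 1.  0.7] open 44.6
38 [[124.9588888  301.85164736]
 [272.28251834 301.63114788]]
40 [[125.17548312 309.47734185]
 [272.09291112 309.25660312]]
42 [[125.39088627 317.06109858]
 [271.90434653 316.84012656]]
```

View pics/g2.png

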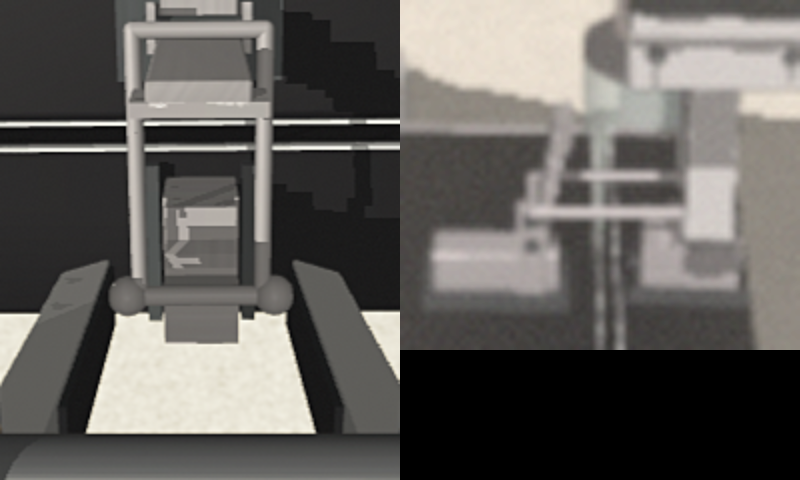

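The loop is now about horizontal (side view (530,210) to (685,213)) and the bar is roughly 3 mm behind the TCP. I'll move out a little further and lower, watching the force.

```bash
python3 -m crank '[{"offset":[0.02,0,0.05],"angular":[0,0,0],"hand":40},{"offset":[0.05,0,0.09],"angular":[0,0,0],"hand":40},{"offset":[0.1,0,0.09],"angular":[0,0,0],"hand":40},{"offset":[0.15,0,0.09],"angular":[0,0,0],"hand":40}]'
python3 - <<'E'
from h import *
st()
c=read_camera('wrist')
import cv2;cv2.imwrite('pics/g3raw.png',c['pixels'][:,:,::-1])
for pl in(0,5,10):print(pl,proj(c,c2w(case,[[25.3+pl+25,0,192]])).round(1))
g=c['pixels'][:,:,:].mean(2);print('col320 rows 260-330',g[255:330,318:322].mean(1).round(0).astype(int).tolist())
E
python3 -m crank '[{"offset":[0.04,0,0],"angular":[0,0,0],"hand":40},{"offset":[0.06,0,0],"angular":[0,0,0],"hand":40}]'
python3 -c "
from h import *
st()"
```

```text
t: 4.9
tool_pos: [590.2, 19.6, 190.1]
tool_rot: [0.03, 0.706, -0.03, 0.707]
force: [-0.2, 0.5, 0.7]
gripper_width: 0.481
t 4.9 TCP case [ 44.   -1.7 190.1] F case [-0.2  0.5  0.7] open 45.2
0 [[323.2 299. ]]
5 [[323.1 307.8]]
10 [[323.1 316.6]]
col320 rows 260-330 [99, 97, 98, 98, 98, 98, 97, 101, 104, 103, 103, 103, 103, 102, 108, 123, 122, 123, 98, 74, 79, 79, 77, 79, 117, 113, 112, 83, 85, 99, 106, 112, 120, 118, 113, 110, 101, 90, 114, 114, 113, 111, 111, 110, 110, 109, 108, 109, 109, 109, 110, 108, 105, 153, 242, 229, 228, 229, 229, 228, 226, 226, 227, 227, 227, 227, 228, 228, 230, 231, 231, 229, 228, 226, 227]
t: 5.15
tool_pos: [590.2, 19.6, 187.2]
tool_rot: [0.03, 0.706, -0.03, 0.707]
force: [-0.0, 1.1, -0.3]
gripper_width: 0.476
t 5.15 TCP case [ 44.   -1.7 187.2] F case [-0.1  1.1 -0.3] open 44.7
```

```bash
python3 -m crank '[{"offset":[0.025,0,0],"angular":[0,0,0],"hand":40},{"offset":[0.04,0,0],"angular":[0,0,0],"hand":40}]'
python3 - <<'E'
from h import *
st()
c=read_camera('wrist')
z=state()['tool_pos'][2]+11
for x in(38,40,42,44):print(x,proj(c,c2w(case,[[x,-1.5,z]]))[0].round(1))
g=c['pixels'].mean(2);print('from 270',g[270:315,318:322].mean(1).round(0).astype(int).tolist())
print('ball rows', [ (i,int(g[i,287:293].mean()),int(g[i,353:359].mean())) for i in range(276,302,1)])
E
```

```text
t: 5.35
tool_pos: [590.1, 19.6, 185.5]
tool_rot: [0.03, 0.706, -0.03, 0.707]
force: [-0.8, 0.6, 0.9]
gripper_width: 0.477
t 5.35 TCP case [ 44.   -1.7 185.5] F case [-0.8  0.6  0.9] open 44.8
38 [320.3 283.2]
40 [320.3 287.1]
42 [320.3 290.9]
44 [320.3 294.7]
from 270 [103, 103, 103, 113, 113, 113, 103, 74, 78, 79, 79, 78, 73, 92, 102, 108, 115, 121, 117, 111, 108, 97, 90, 112, 112, 112, 111, 112, 113, 113, 112, 111, 110, 109, 108, 109, 109, 109, 110, 111, 109, 105, 151, 243, 232]
ball rows [(276, 157, 59), (277, 158, 87), (278, 158, 92), (279, 159, 95), (280, 162, 98), (281, 159, 100), (282, 96, 104), (283, 100, 106), (284, 99, 109), (285, 98, 112), (286, 100, 114), (287, 101, 115), (288, 101, 113), (289, 99, 112), (290, 99, 111), (291, 97, 109), (292, 93, 107), (293, 88, 104), (294, 74, 99), (295, 62, 87), (296, 138, 109), (297, 241, 227), (298, 233, 234), (299, 231, 226), (300, 231, 220), (301, 230, 220)]
```

```bash
for i in 1; do python3 -m crank '[{"offset":[0.025,0,0],"angular":[0,0,0],"hand":40},{"offset":[0.025,0,0],"angular":[0,0,0],"hand":40}]' >/dev/null; python3 -c "
from h import *
st()"; python3 -m crank '[{"offset":[0.025,0,0],"angular":[0,0,0],"hand":40},{"offset":[0.025,0,0],"angular":[0,0,0],"hand":40}]' >/dev/null;  python3 -c "
from h import *
st()"; done
```

```text
t 5.6 TCP case [ 44.1  -1.7 184.6] F case [0.3 0.4 1.1] open 45.2
t 5.8 TCP case [ 44.2  -1.7 183.9] F case [0.4 0.3 3.9] open 44.7
```

```bash
python3 -m crank '[{"offset":[0.01,0,-0.03],"angular":[0,0,0],"hand":40},{"offset":[0.01,0,-0.03],"angular":[0,0,0],"hand":40}]' >/dev/null; python3 -c "
from h import *
st()"; python3 -m crank '[{"offset":[0.01,0,-0.03],"angular":[0,0,0],"hand":40},{"offset":[0.01,0,-0.03],"angular":[0,0,0],"hand":40}]' >/dev/null;  python3 - <<'E'
from h import *
st()
c=read_camera('wrist')
g=c['pixels'].mean(2);print('from 270',g[270:315,318:322].mean(1).round(0).astype(int).tolist())
z=state()['tool_pos'][2]+11
for x in(36,38,40):print(x,proj(c,c2w(case,[[x,-1.5,z]]))[0].round(1))
E
```

```text
t 6.0 TCP case [ 43.5  -1.6 183.8] F case [5.9 0.6 2.6] open 45.1
t 6.2 TCP case [ 42.7  -1.7 183.5] F case [4.4 0.9 2. ] open 44.8
from 270 [104, 103, 103, 103, 103, 103, 103, 114, 114, 114, 85, 77, 79, 79, 71, 89, 100, 107, 112, 120, 121, 111, 110, 103, 91, 112, 109, 110, 111, 112, 111, 112, 113, 114, 111, 111, 110, 110, 109, 109, 109, 109, 110, 110, 109]
36 [320.2 282. ]
38 [320.2 285.8]
40 [320.2 289.6]
```

```bash
cat > b.py <<'E'
from h import *
st()
c=read_camera('wrist')
s=state();z=s['tool_pos'][2]+11
g=c['pixels'].mean(2)[:,316:324].mean(1)
r=np.arange(265,315);print('rows265+',g[265:312].round(0).astype(int).tolist())
xs=np.array([30,34,38,42]);rr=[proj(c,c2w(case,[[x,-1.5,z]]))[0][1] for x in xs]
print('row->x: row at x=38',round(rr[2],1),'px/mm',round((rr[3]-rr[0])/12,2))
E
python3 -m crank '[{"offset":[0.005,0,-0.03],"angular":[0,0,0],"hand":40},{"offset":[0.01,0,-0.03],"angular":[0,0,0],"hand":40}]' >/dev/null; python3 -c "
from h import *
st()"; python3 -m crank '[{"offset":[0.01,0,-0.03],"angular":[0,0,0],"hand":40},{"offset":[0.01,0,-0.03],"angular":[0,0,0],"hand":40}]' >/dev/null;  python3 b.py
```

```text
t 6.45 TCP case [ 41.6  -1.6 183.3] F case [3.1 1.  2.7] open 44.5
t 6.65 TCP case [ 40.1  -1.7 182.5] F case [2.5 0.  1. ] open 45.1
rows265+ [111, 112, 108, 95, 97, 98, 97, 98, 97, 97, 99, 103, 103, 103, 103, 102, 102, 103, 115, 114, 75, 94, 104, 109, 117, 120, 115, 110, 106, 94, 96, 114, 112, 113, 111, 109, 108, 108, 111, 112, 111, 110, 112, 114, 111, 111, 110]
row->x: row at x=38 290.8 px/mm 1.91
```

```bash
python3 -m crank '[{"offset":[0.02,0,-0.02],"angular":[0,0,0],"hand":40},{"offset":[0.03,0,-0.02],"angular":[0,0,0],"hand":40}]' >/dev/null; python3 b.py; python3 -m crank '[{"offset":[0.02,0,-0.02],"angular":[0,0,0],"hand":40},{"offset":[0.03,0,-0.02],"angular":[0,0,0],"hand":40}]' >/dev/null;  python3 b.py
```

```text
t 6.9 TCP case [ 39.   -1.7 180.8] F case [ 0.7  0.2 -0.2] open 44.4
rows265+ [111, 111, 111, 111, 112, 112, 96, 97, 97, 97, 98, 97, 97, 97, 102, 103, 103, 103, 103, 103, 103, 95, 100, 107, 114, 123, 116, 111, 108, 98, 93, 113, 111, 111, 111, 112, 113, 112, 109, 109, 108, 110, 111, 112, 111, 112, 113]
row->x: row at x=38 292.9 px/mm 1.91
t 7.15 TCP case [ 37.9  -1.7 179.4] F case [ 0.5 -0.6 -0.1] open 44.3
rows265+ [111, 111, 111, 111, 111, 111, 111, 112, 112, 99, 96, 97, 97, 97, 97, 97, 97, 102, 103, 103, 102, 103, 103, 102, 106, 120, 120, 113, 110, 106, 92, 76, 78, 89, 115, 111, 111, 111, 111, 112, 112, 110, 109, 108, 109, 111, 112]
row->x: row at x=38 294.9 px/mm 1.9
```

```bash
python3 -m crank '[{"offset":[0.02,0,-0.01],"angular":[0,0,0],"hand":40},{"offset":[0.03,0,-0.01],"angular":[0,0,0],"hand":40}]' >/dev/null; python3 b.py; python3 -m crank '[{"offset":[0.02,0,-0.01],"angular":[0,0,0],"hand":40},{"offset":[0.03,0,-0.01],"angular":[0,0,0],"hand":40}]' >/dev/null;  python3 b.py
```

```text
t 7.4 TCP case [ 37.3  -1.7 178. ] F case [1.4 0.3 0.3] open 44.8
rows265+ [111, 111, 111, 111, 111, 111, 111, 111, 111, 112, 111, 99, 96, 97, 97, 97, 97, 97, 97, 101, 103, 103, 103, 102, 102, 102, 108, 117, 111, 108, 99, 70, 79, 79, 77, 82, 116, 112, 110, 111, 112, 112, 113, 111, 109, 108, 108]
row->x: row at x=38 295.9 px/mm 1.9
t 7.65 TCP case [ 36.8  -1.7 176.6] F case [0.7 0.6 0.5] open 44.9
rows265+ [111, 111, 111, 111, 111, 111, 111, 111, 111, 111, 111, 111, 112, 99, 96, 97, 97, 97, 97, 97, 97, 99, 104, 103, 103, 103, 103, 102, 103, 111, 104, 81, 77, 79, 79, 79, 77, 79, 117, 112, 110, 111, 111, 112, 114, 111, 109]
row->x: row at x=38 296.9 px/mm 1.9
```

```bash
python3 -m crank '[{"offset":[0.02,0,-0.02],"angular":[0,0,0],"hand":40},{"offset":[0.02,0,-0.02],"angular":[0,0,0],"hand":40}]' >/dev/null; python3 -c "
from h import *
st()"; python3 -m crank '[{"offset":[0.01,0,-0.03],"angular":[0,0,0],"hand":40},{"offset":[0.01,0,-0.03],"angular":[0,0,0],"hand":40}]' >/dev/null;  python3 - <<'E'
exec(open('b.py').read())
import cv2
s=read_camera('side')
im=np.zeros((480,800,3),np.uint8);im[:,:400]=cv2.resize(c['pixels'][210:330,270:370,::-1],(400,480),interpolation=cv2.INTER_CUBIC);im[:350,400:]=np.clip(1.5*cv2.resize(s['pixels'][165:235,275:355,::-1],(400,350),interpolation=cv2.INTER_CUBIC).astype(float),0,255)
cv2.imwrite('pics/g4.png',im)
E
```

```text
t 7.9 TCP case [ 36.1  -1.6 175.9] F case [ 2.1  1.1 -0.2] open 45.2
t 8.1 TCP case [ 35.   -1.7 175.7] F case [4.5 0.  2.8] open 44.9
rows265+ [107, 113, 112, 111, 111, 111, 111, 111, 111, 111, 111, 111, 111, 111, 111, 111, 112, 107, 95, 97, 97, 97, 97, 98, 97, 97, 102, 103, 102, 102, 102, 102, 102, 112, 114, 84, 77, 79, 79, 79, 78, 79, 107, 113, 110, 111, 112]
row->x: row at x=38 300.3 px/mm 1.89
```

View pics/g4.png

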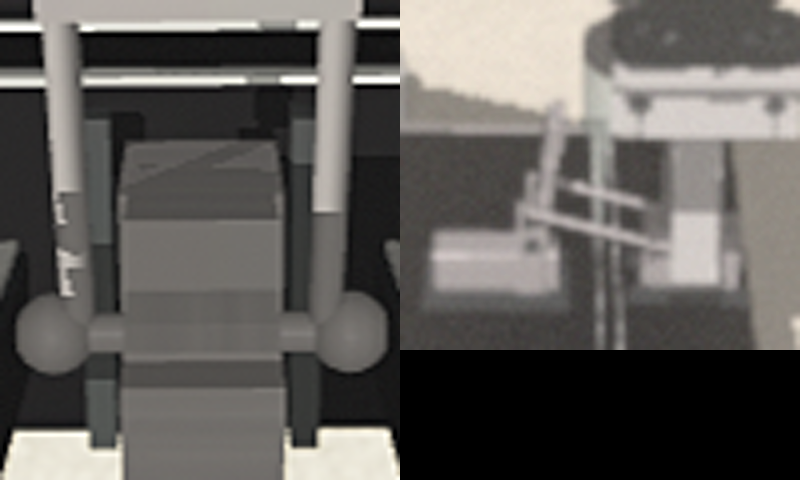

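The bar is in the groove under the nose: wire crop bar row 333, with the nose covering its centre. Now I draw it back snug.

```bash
for k in 1; do python3 -m crank '[{"offset":[0,0,-0.03],"angular":[0,0,0],"hand":40},{"offset":[0,0,-0.03],"angular":[0,0,0],"hand":40}]' >/dev/null; python3 -c "
from h import *
st()"; python3 -m crank '[{"offset":[0,0,-0.03],"angular":[0,0,0],"hand":40},{"offset":[0,0,-0.03],"angular":[0,0,0],"hand":40}]' >/dev/null;  python3 -c "
from h import *
st()
import cv2
c=read_camera('wrist');z=state()['tool_pos'][2]+12
print([ (i,int(c['pixels'][i,281:286].mean())) for i in range(278,306)],proj(c,c2w(case,[[34,-20,z],[30,-20,z]])))"; done
```

```text
t 8.4 TCP case [ 33.7  -1.7 175.7] F case [3.3 0.  0.9] open 44.7
t 8.6 TCP case [ 32.4  -1.6 175.7] F case [3.7 0.2 1.6] open 44.5
[(278, 75), (279, 78), (280, 70), (281, 61), (282, 46), (283, 54), (284, 83), (285, 88), (286, 91), (287, 99), (288, 102), (289, 105), (290, 108), (291, 110), (292, 112), (293, 114), (294, 116), (295, 117), (296, 114), (297, 111), (298, 110), (299, 108), (300, 105), (301, 102), (302, 99), (303, 88), (304, 30), (305, 36)] [[282.45637627 298.68237015]
 [282.23408767 291.05955729]]
```

```bash
for k in 1; do python3 -m crank '[{"offset":[0,0,-0.03],"angular":[0,0,0],"hand":40},{"offset":[0,0,-0.03],"angular":[0,0,0],"hand":40}]' >/dev/null; python3 -c "
from h import *
st()"; python3 -m crank '[{"offset":[0,0,-0.03],"angular":[0,0,0],"hand":40},{"offset":[0,0,-0.03],"angular":[0,0,0],"hand":40}]' >/dev/null;  python3 -c "
from h import *
st()
c=read_camera('wrist');z=state()['tool_pos'][2]+12
print([ (i,int(c['pixels'][i,281:286].mean())) for i in range(278,306)],proj(c,c2w(case,[[34,-20,z],[30,-20,z]])))"; done
```

```text
t 8.85 TCP case [ 31.1  -1.7 175.7] F case [3.6 0.9 1.5] open 45.0
t 9.05 TCP case [ 29.9  -1.7 175.6] F case [4.9 0.5 1. ] open 44.9
[(278, 80), (279, 66), (280, 67), (281, 67), (282, 70), (283, 47), (284, 49), (285, 48), (286, 52), (287, 80), (288, 86), (289, 93), (290, 97), (291, 101), (292, 104), (293, 107), (294, 110), (295, 111), (296, 114), (297, 116), (298, 116), (299, 114), (300, 112), (301, 111), (302, 108), (303, 106), (304, 103), (305, 100)] [[282.61579927 303.38569231]
 [282.39534136 295.8159361 ]]
```

The bar stopped near x≈30.6 while the TCP moved on, so it slips against about 5 N and is snug under the nose. I'll release it, go up and view.

```bash
python3 -m crank '[{"offset":[0,0,-0.02],"angular":[0,0,0],"hand":40},{"offset":[0,0,-0.02],"angular":[0,0,0],"hand":60},{"offset":[0,0,0],"angular":[0,0,0],"hand":64},{"offset":[0,0,0],"angular":[0,0,0],"hand":64},{"offset":[0,0,0],"angular":[0,0,0],"hand":64},{"offset":[-0.5,0,0],"angular":[0,0,0],"hand":64},{"offset":[-1.2,0,0],"angular":[0,0,0],"hand":64},{"offset":[-1.9,0,0],"angular":[0,0,0],"hand":64},{"offset":[-2.2,0,0],"angular":[0,0,0],"hand":64},{"offset":[-2.2,0,0],"angular":[0,0,0],"hand":64}]'
python3 - <<'E'
from h import *
import cv2
st()
c=read_camera('wrist');s=read_camera('side')
im=np.zeros((480,800,3),np.uint8);im[:,:400]=cv2.resize(c['pixels'][160:304,260:380,::-1],(400,480),interpolation=cv2.INTER_CUBIC);im[:350,400:]=np.clip(1.5*cv2.resize(s['pixels'][165:235,275:355,::-1],(400,350),interpolation=cv2.INTER_CUBIC).astype(float),0,255)
cv2.imwrite('pics/g5.png',im)
for h in(3,):
  for r in(0,52): print('side crop lever',r,(proj(s,c2w(case,[[-28+h,-10,189+r],[-28-h,-10,189+r]]))-[275,165])*5+[400,0])
E
```

```text
t: 10.1
tool_pos: [576.2, 20.9, 264.8]
tool_rot: [0.03, 0.705, -0.03, 0.708]
force: [1.1, 0.1, -1.2]
gripper_width: 0.678
t 10.1 TCP case [ 30.   -1.6 264.8] F case [ 1.1  0.1 -1.2] open 63.8
side crop lever 0 [[540.7413302  237.06023873]
 [525.54498289 236.91841211]]
side crop lever 52 [[541.92576607 120.2733951 ]
 [526.36909385 120.11255108]]
```

View pics/g5.png

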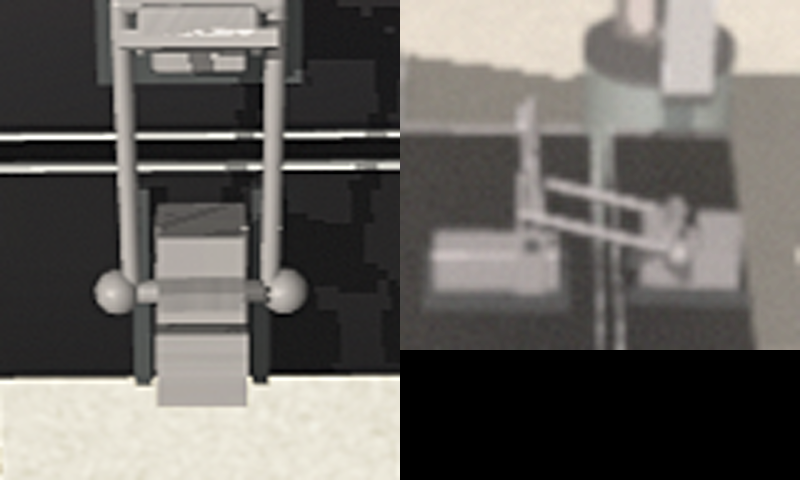

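The ball at (680,252) in the side crop shows the bar down behind the nose. The lever is upright, with its tip at (527,100). Now I close the fingers and position them in front of the lever.

```bash
python3 -m crank '[{"offset":[-0.1,0,-0.3],"angular":[0,0,0],"hand":0},{"offset":[-0.1,0,-0.6],"angular":[0,0,0],"hand":0},{"offset":[0,0,-0.75],"angular":[0,0,0],"hand":0},{"offset":[0,0,-0.75],"angular":[0,0,0],"hand":0},{"offset":[0.4,0,-0.75],"angular":[0,0,0],"hand":0},{"offset":[0.78,0,-0.75],"angular":[0,0,0],"hand":0},{"offset":[0.78,0,-0.75],"angular":[0,0,0],"hand":0},{"offset":[0.78,0,-0.95],"angular":[0,0,0],"hand":0},{"offset":[0.78,0,-1.0],"angular":[0,0,0],"hand":0},{"offset":[0.78,0,-1.0],"angular":[0,0,0],"hand":0}]'
cat > lev.py <<'E'
from h import *
import sys
st()
s=state();R0=Rn.from_quat(s['tool_rot'])
h=float(sys.argv[1]);
for th in map(float,sys.argv[2:]):
    r=45;X=np.array([-28+8-r*np.cos(th)+h*np.sin(th),-1.5,189+r*np.sin(th)+h*np.cos(th)])
    print(th,X.round(1),(R0.inv().apply(c2w(case,[X])[0]-s['tool_pos'])/40).round(3))
E
python3 lev.py 4 1.5 1.4 1.3 1.2 1.1
```

```text
t: 11.2
tool_pos: [535.6, 24.3, 231.8]
tool_rot: [0.03, 0.705, -0.03, 0.707]
force: [-0.4, -0.5, 0.1]
gripper_width: -0.002
t 11.2 TCP case [-10.7  -1.6 231.8] F case [-0.4 -0.5  0.1] open -0.1
1.5 [-19.2  -1.5 234.2] [-0.059  0.003 -0.211]
1.4 [-23.7  -1.5 234. ] [-0.056  0.003 -0.324]
1.3 [-28.2  -1.5 233.4] [-0.041  0.003 -0.436]
1.2 [-32.6  -1.5 232.4] [-0.016  0.003 -0.546]
1.1 [-36.8  -1.5 230.9] [ 0.021  0.003 -0.653]
```

```bash
python3 -m crank '[{"offset":[-0.05,0,-0.05],"angular":[0,0,0],"hand":0},{"offset":[-0.06,0,-0.1],"angular":[0,0,0],"hand":0},{"offset":[-0.06,0,-0.15],"angular":[0,0,0],"hand":0},{"offset":[-0.06,0,-0.21],"angular":[0,0,0],"hand":0}]'>/dev/null; python3 lev.py 4; python3 -m crank '[{"offset":[0,0,-0.04],"angular":[0,0,0],"hand":0},{"offset":[0,0,-0.08],"angular":[0,0,0],"hand":0}]' >/dev/null; python3 lev.py 4 1.4 1.3 1.2 1.1
```

```text
t 11.6 TCP case [-19.1  -1.6 234.4] F case [4.  0.6 0.3] open 0.5
t 11.8 TCP case [-22.1  -1.6 234.4] F case [ 5.2  0.6 -1.6] open 0.4
1.4 [-23.7  -1.5 234. ] [ 0.009  0.003 -0.041]
1.3 [-28.2  -1.5 233.4] [ 0.024  0.003 -0.153]
1.2 [-32.6  -1.5 232.4] [ 0.049  0.003 -0.263]
1.1 [-36.8  -1.5 230.9] [ 0.085  0.003 -0.37 ]
```

```bash
python3 -m crank '[{"offset":[0.01,0,-0.05],"angular":[0,0,0],"hand":0},{"offset":[0.015,0,-0.1],"angular":[0,0,0],"hand":0},{"offset":[0.025,0,-0.15],"angular":[0,0,0],"hand":0},{"offset":[0.035,0,-0.2],"angular":[0,0,0],"hand":0},{"offset":[0.05,0,-0.26],"angular":[0,0,0],"hand":0}]'>/dev/null; python3 lev.py 4 1.1; python3 -m crank '[{"offset":[0.015,0,-0.05],"angular":[0,0,0],"hand":0},{"offset":[0.035,0,-0.1],"angular":[0,0,0],"hand":0}]' >/dev/null; python3 lev.py 4 1.1 1.0 0.9 0.8 0.7
```

```text
t 12.3 TCP case [-32.2  -1.7 232.5] F case [ 5.5 -1.8 -0.7] open 0.4
1.1 [-36.8  -1.5 230.9] [ 0.04   0.004 -0.116]
t 12.5 TCP case [-36.   -1.7 231.3] F case [ 4.4 -0.   0.1] open 0.5
1.1 [-36.8  -1.5 230.9] [ 0.009  0.005 -0.022]
1.0 [-40.9  -1.5 229. ] [ 0.055  0.005 -0.125]
0.9 [-44.8  -1.5 226.7] [ 0.112  0.005 -0.223]
0.8 [-48.5  -1.5 224.1] [ 0.178  0.005 -0.314]
0.7 [-51.8  -1.5 221. ] [ 0.253  0.005 -0.399]
```

```bash
python3 - <<'E'
from h import *
import cv2
s=read_camera('side');c=read_camera('wrist')
im=np.zeros((480,800,3),np.uint8);im[:,:400]=cv2.resize(c['pixels'][160:304,260:380,::-1],(400,480),interpolation=cv2.INTER_CUBIC);im[:350,400:]=np.clip(1.5*cv2.resize(s['pixels'][165:235,275:355,::-1],(400,350),interpolation=cv2.INTER_CUBIC).astype(float),0,255)
cv2.imwrite('pics/g6.png',im)
E
```

```text
(no output)
```

View pics/g6.png

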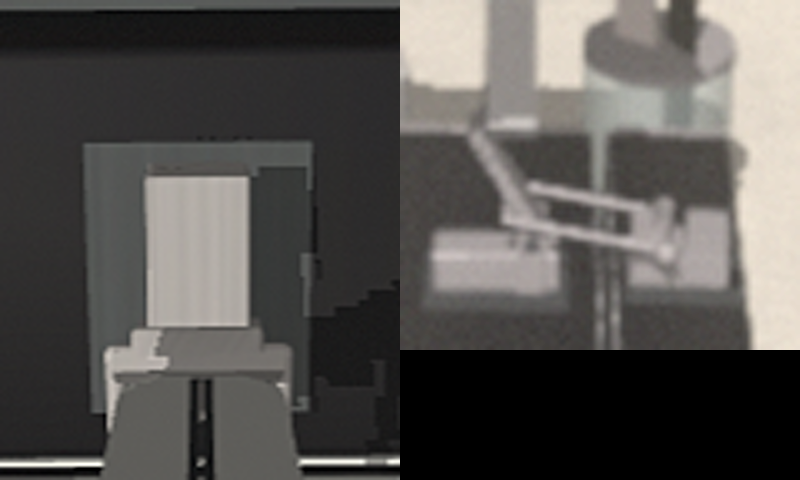

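The side crop shows the lever leaning back at (475,135)–(515,215). The bar is still hooked at (665,252), and the keeper has slid to −x (its end moved from 741 to 729). I'll continue along the arc.

```bash
python3 -m crank '[{"offset":[0.03,0,-0.07],"angular":[0,0,0],"hand":0},{"offset":[0.055,0,-0.125],"angular":[0,0,0],"hand":0},{"offset":[0.085,0,-0.175],"angular":[0,0,0],"hand":0},{"offset":[0.115,0,-0.225],"angular":[0,0,0],"hand":0}]'>/dev/null; python3 lev.py 4 ; python3 -m crank '[{"offset":[0.03,0,-0.045],"angular":[0,0,0],"hand":0},{"offset":[0.065,0,-0.09],"angular":[0,0,0],"hand":0},{"offset":[0.1,0,-0.13],"angular":[0,0,0],"hand":0}]' >/dev/null; python3 lev.py 4 .7 .6 .5 .4 .3 .2
```

```text
t 13.0 TCP case [-45.2  -1.7 226.5] F case [ 4.7 -0.9  0.1] open 0.2
t 13.3 TCP case [-50.5  -1.7 222.4] F case [ 4.4 -0.4  0.2] open 0.3
0.7 [-51.8  -1.5 221. ] [ 0.034  0.006 -0.034]
0.6 [-54.9  -1.5 217.7] [ 0.117  0.006 -0.11 ]
0.5 [-57.6  -1.5 214.1] [ 0.207  0.006 -0.178]
0.4 [-59.9  -1.5 210.2] [ 0.304  0.006 -0.237]
0.3 [-61.8  -1.5 206.1] [ 0.406  0.006 -0.285]
0.2 [-63.3  -1.5 201.9] [ 0.512  0.006 -0.324]
```

```bash
python3 -m crank '[{"offset":[0.034,0,-0.034],"angular":[0,0,0],"hand":0},{"offset":[0.075,0,-0.07],"angular":[0,0,0],"hand":0},{"offset":[0.12,0,-0.11],"angular":[0,0,0],"hand":0},{"offset":[0.16,0,-0.145],"angular":[0,0,0],"hand":0}]'>/dev/null; python3 lev.py 4 ; python3 -m crank '[{"offset":[0.045,0,-0.035],"angular":[0,0,0],"hand":0},{"offset":[0.09,0,-0.065],"angular":[0,0,0],"hand":0}]' >/dev/null; python3 lev.py 4 .4 .35 .3 .25 .2
```

```text
t 13.7 TCP case [-56.5  -1.7 215.8] F case [3.  0.2 0.8] open 0.8
t 13.9 TCP case [-59.3  -1.7 212. ] F case [ 2.8 -0.6  1.8] open 0.4
0.4 [-59.9  -1.5 210.2] [ 0.045  0.005 -0.016]
0.35 [-60.9  -1.5 208.2] [ 0.096  0.005 -0.042]
0.3 [-61.8  -1.5 206.1] [ 0.147  0.005 -0.065]
0.25 [-62.6  -1.5 204. ] [ 0.2    0.005 -0.085]
0.2 [-63.3  -1.5 201.9] [ 0.253  0.005 -0.103]
```

```bash
python3 -m crank '[{"offset":[0.045,0,-0.016],"angular":[0,0,0],"hand":0},{"offset":[0.096,0,-0.042],"angular":[0,0,0],"hand":0},{"offset":[0.147,0,-0.065],"angular":[0,0,0],"hand":0}]'>/dev/null; python3 lev.py 4 ; python3 -m crank '[{"offset":[0.05,0,-0.02],"angular":[0,0,0],"hand":0},{"offset":[0.1,0,-0.04],"angular":[0,0,0],"hand":0}]' >/dev/null; python3 lev.py 4 .2 .15 .1 .05 .0
```

```text
t 14.2 TCP case [-62.1  -1.7 205.8] F case [1.9 0.  0.6] open 0.6
t 14.4 TCP case [-63.9  -1.7 201.5] F case [ 0.9 -0.  -0.3] open 0.5
0.2 [-63.3  -1.5 201.9] [-0.009  0.004  0.014]
0.15 [-63.9  -1.5 199.7] [ 0.045  0.004 -0.001]
0.1 [-64.4  -1.5 197.5] [ 0.1    0.004 -0.013]
0.05 [-64.7  -1.5 195.2] [ 0.156  0.004 -0.022]
0.0 [-65.   -1.5 193. ] [ 0.212  0.004 -0.029]
```

```bash
python3 -m crank '[{"offset":[0.04,0,-0.005],"angular":[0,0,0],"hand":0},{"offset":[0.08,0,-0.01],"angular":[0,0,0],"hand":0}]'>/dev/null; python3 lev.py 4 ; python3 -m crank '[{"offset":[0.025,0,0],"angular":[0,0,0],"hand":0},{"offset":[0.05,0,0],"angular":[0,0,0],"hand":0}]' >/dev/null; python3 lev.py 4 0.05 .0;python3 -m crank '[{"offset":[0.025,0,0],"angular":[0,0,0],"hand":0},{"offset":[0.04,0,0],"angular":[0,0,0],"hand":0}]' >/dev/null; python3 lev.py 4 0.05 .0
```

```text
t 14.6 TCP case [-64.5  -1.7 198. ] F case [-0.5 -0.2  1.1] open 0.4
t 14.8 TCP case [-64.6  -1.7 195.8] F case [ 0.1 -0.6 -0.3] open 0.6
0.05 [-64.7  -1.5 195.2] [ 0.013  0.004 -0.004]
0.0 [-65.   -1.5 193. ] [ 0.069  0.004 -0.011]
t 15.0 TCP case [-64.4  -1.6 195.1] F case [-5.1 -0.2 14. ] open 0.3
0.05 [-64.7  -1.5 195.2] [-0.004  0.003 -0.008]
0.0 [-65.   -1.5 193. ] [ 0.052  0.003 -0.015]
```

The lever is on the stop: 14 N, face at z≈195. I'll lift off and inspect.

```bash
python3 -m crank '[{"offset":[-0.1,0,0],"angular":[0,0,0],"hand":0},{"offset":[-0.5,0,0],"angular":[0,0,0],"hand":0},{"offset":[-1.2,0,0],"angular":[0,0,0],"hand":0},{"offset":[-2.2,0,0.4],"angular":[0,0,0],"hand":0},{"offset":[-2.2,0,0.8],"angular":[0,0,0],"hand":0},{"offset":[-2.2,0,0.8],"angular":[0,0,0],"hand":0}]'
python3 - <<'E'
from h import *
import cv2
st()
s=read_camera('side');c=read_camera('wrist')
im=np.zeros((600,800,3),np.uint8);im[:,:400]=cv2.resize(c['pixels'][130:310,260:380,::-1],(400,600),interpolation=cv2.INTER_CUBIC);im[:350,400:]=np.clip(1.5*cv2.resize(s['pixels'][165:235,275:355,::-1],(400,350),interpolation=cv2.INTER_CUBIC).astype(float),0,255)
cv2.imwrite('pics/g7.png',im)
E
```

```text
t: 15.6
tool_pos: [514.5, 26.0, 283.4]
tool_rot: [0.03, 0.704, -0.03, 0.708]
force: [0.5, -0.3, 0.1]
gripper_width: 0.008
t 15.6 TCP case [-31.9  -1.7 283.4] F case [ 0.5 -0.2  0.1] open 0.7
```

View pics/g7.png

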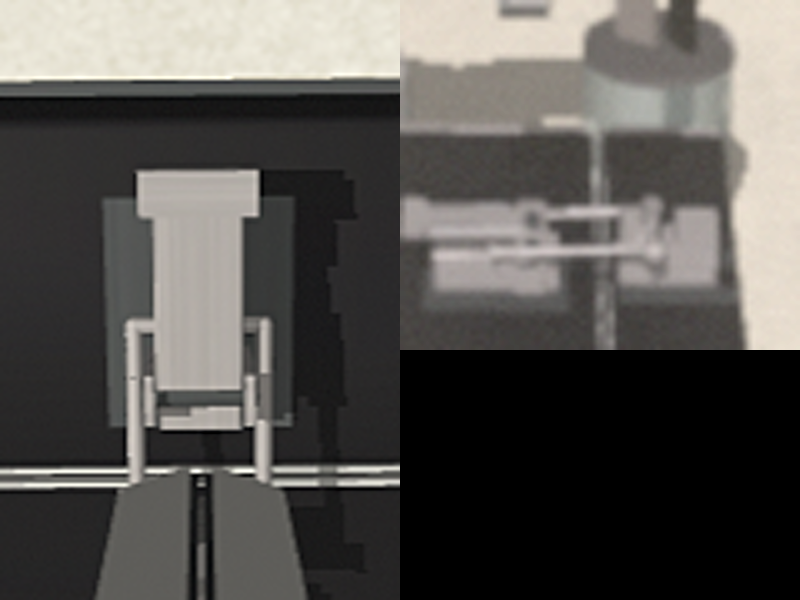

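The lever lies flat, the loop's bar is hooked in the keeper, and the seam gap has closed (ball at (655,252), keeper end at 718). The robot is clear of everything, so I'll hand in.

```bash
python3 -c "
from h import *
st();print(close_job())"
```

```text
t 15.7 TCP case [-33.5  -1.7 282.2] F case [-0.2 -0.3 -0.3] open 0.6
the job is handed in; nothing more can be done
None
```

The case looks latched: the loop is hooked in the keeper, the lever is down on its stop and the lid is drawn shut. I handed the job in at 15.7 s with the arm clear of the case; no verdict was reported.

- **Hooking:** I pinched the bar over its balls and lowered it until it touched the keeper's shoulder with about 4 N. I then slid it back until it dropped into the groove, and drew it under the nose until it slipped in the fingers. The highest reading on the way was about 6 N at the wrist, against the 15 N allowed.
- **Pressing:** I pushed the lever along its arc with closed fingers. It took about 5 N while the keeper slid back, and the force fell to about zero near dead centre. It then met the rigid stop, with a reading of about 15 N.
- **Last checks:** The final pictures show the lever flat, the bar held under the nose, and the seam gap closed to touching. The wrist force was near zero after I lifted off.
- **Not measured:** I read the final lever and lid angles only from the pictures and the feel of the stop. The pressing forces stayed well below the stated 12 N, which fits roughly 30 N of loop tension, and the last picture shows the bar still hooked.
- **Disagreements:** The case corner fit was off by up to 6 pixels at the back corners. I relied on the close-up views and on feel instead.
- **Bystanders:** The arm's path was kept away from the spray, combs and clipper and no contact was felt. I did not measure their positions again at the end.

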